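# Tuck a cover strip under the flap of a bonding jig

## Robot

A 6-joint arm with a two-finger parallel gripper is mounted at the origin on a cart in front of the work surface, level with it; the furniture and walls round the work are solid. World frame = base frame: x ahead of the robot, y to its left, z up, the work surface at z = 0. Lengths are in m, angles in rad, forces in N, time in s.
With the tool pointing down it reaches from about 0.225 to 0.875 m from the base axis. Payload 3.4 kg.
Tool frame: the origin (TCP) lies on the centre line of the jaws, within the pads' length; the fingertips stand 19 mm ahead of it and the grasp point (between the pads) is the TCP (nose_length is the distance from the TCP to the fingertips, in m); z points along the fingers, y is the direction in which the jaws open and shut (so a half turn about z gives the same grasp; the last joint's range is limited). The gripper opens to 85 mm and grips with 20 to 120 N. Pads are 22 mm wide; open, the fingers measure 114 mm over their backs; the gripper's body (76 mm by 85 mm) begins 54 mm behind the grasp point. The pads swing forward as they close: fully open they stand 13 mm farther back than shut.
Start: joints at [1.011, 0.276, 1.505, -0, 1.361, -0.121], TCP at [0.244, 0.521, 0.25] pointing down, gripper open.
Joint ranges: [-2.89, 2.89], [-0.75, 2.08], [0.22, 2.7], [-1.18, 4.32], [0.11, 2.71], [-2.7, 2.7]. Speed limits (rad/s): [2.57, 2.57, 3.14, 3.14, 3.14, 3.14].

## Interface

Orientations are given as a unit quaternion [w, x, y, z].
In Python, from rig import * gives the robot as it stands.
- The arm moves only by the shell command python3 -m jog 'ROWS' [OPENING] [FORCE]. ROWS is JSON, one flat list of numbers, 6 for each row, row after row: the shift along the tool's x, y, z in mm, then the turn, a rotation vector about the tool's x, y, z in degrees. In form: [tx, ty, tz, wx, wy, wz, tx, ty, tz, wx, wy, wz, ...]. A call has 1 to 10 rows; each row is the pose to reach, as a shift and turn from the pose commanded when the call began, along the tool's axes at that moment; what a row does not reach only later rows make up. A row lasts 1/8 s, in which the tool goes at most 62.5 mm and 10.7 degrees, less where a joint would pass 70% of its speed; a pose out of reach is approached as far as the arm can. A call with a gripper value outside its range is refused whole. OPENING is the closure, from 0 (fully open) to 1 (shut), set as the call begins (- or left out, the last holds). The fingers move at their own pace and stop on an object; FORCE is the grip in N (left out, the last holds). Time passes only in rows, so rows that repeat a pose let the fingers close. It gives the time, the measured TCP pose, the force and the opening at its end, in the units of the state.
- get_state(): the state, without advancing time (a new reading comes with each control period).
- get_image(name): name is "scene" or "top"; returns a dict with "frame" (400x640x3 uint8, red, green, blue), "camera_matrix" (3x3 intrinsics, pixels), "rvec" (rotation vector, rad) and "tvec" (3), from world to camera coordinates, as OpenCV has them. Camera axes: x right, y down, z forward; pixel columns grow to the right and rows downward; lengths in m; the calibration is good to about 2 mm. A picture is of the moment at which its call begins. There is no depth.
- sign_off(): hands the job in, once; it reports no verdict.
The state is a dict: "clock": time; "qpos": joint angles; "qd": joint speeds; "effort": joint torques, N m; "position": TCP position; "ee_rot": TCP orientation; "contact_force": force on the tool from outside, world axes, zero at the start; "moment": the same for the moment, N m; "width": finger opening in m.
Only numpy, scipy, OpenCV 4.12 (cv2) and the standard library are available. Lean on these libraries where they do the work, as an engineer would, in place of code of your own. Each camera call takes 0.05 s, during which the arm holds its last target.

## Task

Assemble the sample holder in the bonding jig: lower the holed backing plate over the jig's two locating pins until it rests flush on the board, its grip rib at the end away from the hinged flap, and let go of it. Then take the cover strip by its rib, slide its plain front edge between the pins and a good 2 cm in under the flap without lifting the flap, and press the strip down flat on the backing plate. Finish while still gripping the strip by its rib and firmly pressing it down there, and leave the other things on the worktop where they are.

Things in the scene. Friction and masses are not known exactly. Their poses are not given: they have to be found in the camera images.
- jig: Fixed grey board 220 x 150 x 12 mm. Origin: centre of its underside; x along its length toward the hinged flap, z up. Two upright pins, diameter 10 mm, tapered tips, at x -22, y +42 and -42, from z 12 to 30 mm. Under the flap an aluminium deck 104 mm wide, x 34 to 84, top at z 18.5; behind it the hinge block, x 84 to 106, top at z 36 or less.
- seat (a point): Point on the board's top where the origin of the backing plate belongs (jig frame x = -32, y = 0, z = 12 mm); jig axes.
- flap (a joint): Hinged steel flap, 70 mm wide, hinge along jig y at jig x 95. 0 rad: resting level, underside at jig z 29 mm, 9 mm above the seated backing plate; positive: lifted. Held only by its own weight (80 g): a light touch from below lifts it. Front edge at jig x 40, ending in a short lip bent up (to jig x 32, 8 mm higher).
- flap_lip (a point): Middle of the underside of the flap's front edge, where the bent lip begins (jig x = 40, y = 0, z = 29 mm with the flap at rest).
- backplate: Loose steel plate 116 x 110 x 8 mm, 0.15-0.31 kg. Origin: centre of its underside; x along its length. Two 13 mm through holes at x +10, y +42 and -42. Grip rib across it at x -53: 10 mm thick (x), 60 long (y), z 8 to 36. Seated, its x points as the jig's x, its far edge at jig x 26, its top at jig z 20.
- backplate_rib (a point): Point in the grip rib of the backing plate, 14 mm below the rib's top, midway along it; plate axes.
- strip: Loose flat dark steel strip 86 x 56 x 4 mm, 0.07-0.14 kg. Origin: centre of its underside; x along its length toward the plain front edge that is tucked. Grip rib across it at x -26: 10 mm thick (x), 40 long (y), z 4 to 32. Tucked, its x points as the jig's x.
- strip_rib (a point): Point in the grip rib of the strip, 14 mm below the rib's top, midway along it; strip axes.
- strip_nose (a point): Middle of the lower front edge of the strip (strip x = +43 mm, z = 0). Well tucked at jig x of about 65 mm.
- microscope: Fixed white and black microscope, 340 mm tall, standing between the loose parts and the jig: carry parts round its near side. Origin: centre of its underside; its foot reaches 90 mm toward the robot, its eyepieces (270 mm up) 155 mm.
- dropper_a: Bystander: small dropper bottle, 33 mm wide, 95 mm high; origin at the centre of its underside.
- petri_a: Bystander: small petri dish with brown pieces, 55 mm wide, 17 mm high; origin at the centre of its underside.
- marker_a: Bystander: marker pen, 13 x 132 x 15 mm, lying; origin at its underside's centre.
- beaker_a: Bystander: small beaker with a pipette in it, 46 x 62 x 92 mm; origin at the centre of its underside.
There are look-alikes about, which are no part of the job. Several things have the shape of the strip; the one meant has the colours described above.

How it is judged:
On the way, in this order (a step that is already met when the one before it is completed fails the run):
1. the backing plate rests flush on the board over both pins and has been let go (horizontal distance between backplate and seat below 0.004 m and z of backplate in the frame of jig below 0.014 m and angle between backplate's own z axis and vertical below 0.03 rad and angle between the x axis of backplate and the x axis of jig, either way round below 0.08 rad and contact force between each of the arm, the fingers and backplate below 0.1 N), for 0.2 s.
2. the strip's front edge is at least 15 mm under the flap, the flap not lifted (horizontal distance between backplate and seat below 0.004 m and z of backplate in the frame of jig below 0.014 m and angle between backplate's own z axis and vertical below 0.03 rad and angle between the x axis of backplate and the x axis of jig, either way round below 0.08 rad and x of strip_nose in the frame of jig above 0.055 m and y of strip_nose in the frame of jig between -0.014 and 0.014 m and z of strip_nose in the frame of jig between 0.016 and 0.027 m and angle between the x axis of strip and the x axis of jig, either way round below 0.15 rad and value of joint flap below 0.06 rad), for 0.2 s.
At the end, for the whole second after the job is handed in: Backing plate flush over both pins (4 mm, 0.03 rad); strip flat on it (2.5 mm, 0.04 rad), in line within 0.15 rad and 14 mm, front edge at least 15 mm under the flap; flap lifted under 0.06 rad; fingers hold the strip, pressing it on the plate with over 4 N, and touch neither plate nor flap (all of step 2 and z of strip in the frame of jig between 0.018 and 0.0225 m and angle between strip's own z axis and vertical below 0.04 rad and linear speed of strip below 0.02 m/s and contact force between strip and backplate above 4 N and contact force between the fingers and strip above 2 N and contact force between the fingers and backplate below 0.5 N and contact force between the fingers and flap below 0.5 N); the arm keeps its last pose, push and grip.
It fails at once if the flap is lifted (more than 0.12 rad, about 7 mm at its edge) (value of joint flap above 0.12 rad).
It fails at once if a bystander is pushed more than 25 mm or tipped over (distance of any of dropper_a, petri_a, marker_a, beaker_a from where it was at the start of the episode above 0.025 m or angle between any of dropper_a, petri_a, beaker_a's own z axis and vertical above 0.5 rad).
It also fails if it takes over 72 s, if anything falls off the work surface, if the arm or the gripper's body presses on something with over 40 N, if the wrist force passes 120 N, or if a joint passes its speed limit or range.

## Working session

There is one attempt and no reset: what is moved stays moved. The work goes in short steps, Python scripts to look and compute and a shell command to move; the robot and the scene stay as the last step left them, time stands still between calls to the robot, and variables do not carry over. Pictures are saved under pics/ and viewed, and the job is handed in when it is done.

```bash
mkdir -p pics; ls; python3 - <<'E'
from rig import *
import cv2
s=get_state(); print({k:(v if isinstance(v,float) else [round(float(x),3) for x in v]) for k,v in s.items()})
for n in("scene","top"):
    i=get_image(n); cv2.imwrite(f"pics/{n}0.png",i["frame"][:,:,::-1]); print(i["camera_matrix"],i["rvec"],i["tvec"])
E
```

```text
pics
{'clock': 0.0, 'qpos': [1.011, 0.277, 1.506, -0.0, 1.361, -0.121], 'qd': [-0.0, 0.001, 0.0, -0.0, -0.001, -0.002], 'effort': [0.002, -41.678, -24.581, 0.0, 0.011, 0.0], 'position': [0.244, 0.52, 0.249], 'ee_rot': [-0.0, 0.218, 0.976, -0.001], 'contact_force': [0.863, 0.024, -0.264], 'moment': [-0.027, -0.033, -0.02], 'width': 0.08551499900490359}
[[487.43465132   0.         326.37588049]
 [  0.         487.43465132 206.12538359]
 [  0.           0.           1.        ]] [ 1.98730672 -0.4978846   0.29067239] [-0.4697946   0.13424912  1.09110438]
[[423.52771817   0.         324.60008904]
 [  0.         423.52771817 196.5677628 ]
 [  0.           0.           1.        ]] [ 2.16246152 -2.17672992  0.09064715] [-0.02343035  0.53490479  1.28432142]
```

View pics/scene0.png

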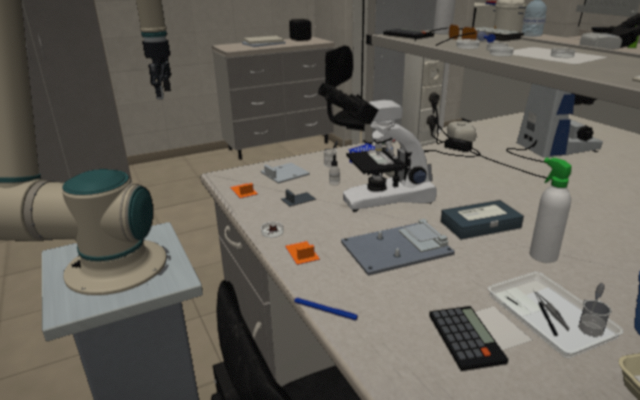

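View pics/top0.png

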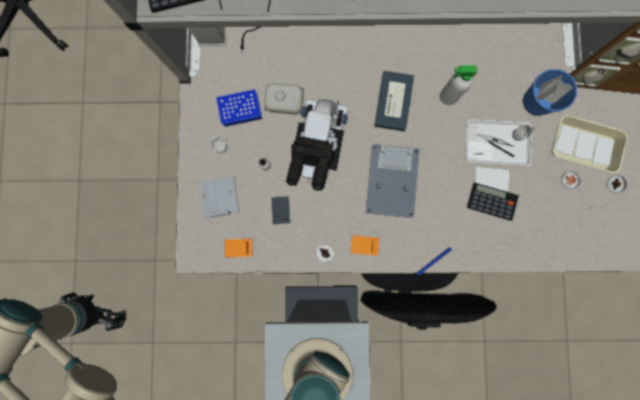

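```bash
cat > h.py <<'E'
from rig import *
import cv2, numpy as np
def img(n):
    i=get_image(n); R,_=cv2.Rodrigues(np.array(i["rvec"],float)); return i["frame"],np.array(i["camera_matrix"]),R,np.array(i["tvec"],float).ravel(),np.array(i["rvec"],float)
def ray(c,uv,z):
    f,K,R,t,_=c; uv=np.atleast_2d(np.array(uv,float))
    d=np.c_[uv,np.ones(len(uv))]@np.linalg.inv(K).T@R; o=-R.T@t
    return o+d*((z-o[2])/d[:,2])[:,None]
def proj(c,P):
    return cv2.projectPoints(np.atleast_2d(np.array(P,float)),c[4],c[3],c[1],None)[0].reshape(-1,2)
def crop(c,x0,y0,x1,y1,s,name):
    cv2.imwrite(name,cv2.resize(c[0][y0:y1,x0:x1,::-1],None,fx=s,fy=s,interpolation=cv2.INTER_CUBIC))
def st():
    s=get_state(); print(round(s["clock"],3),np.round(s["position"],4),np.round(s["ee_rot"],4),"F",np.round(s["contact_force"],1),"q",np.round(s["qpos"],2),"w",round(s["width"],4)); return s
E
python3 - <<'E'
from h import *
c=img("top"); crop(c,190,130,450,280,3,"pics/t1.png")
print(proj(c,[[0,0,0],[.244,.521,.25],[.5,0,0],[.5,.3,0]]))
c=img("scene"); crop(c,210,130,470,290,3,"pics/s1.png")
E
```

```text
[[316.87351726 372.962084  ]
 [106.07518943 305.17200746]
 [316.16519321 208.36390814]
 [220.88757448 209.00619999]]
```

View pics/t1.png

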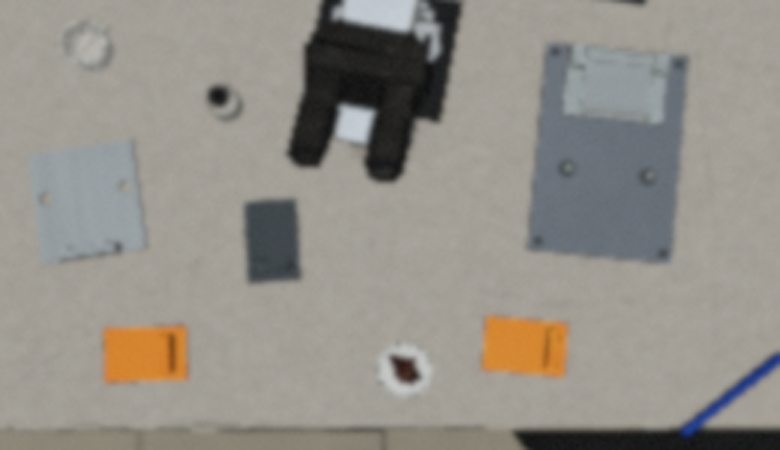

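View pics/s1.png

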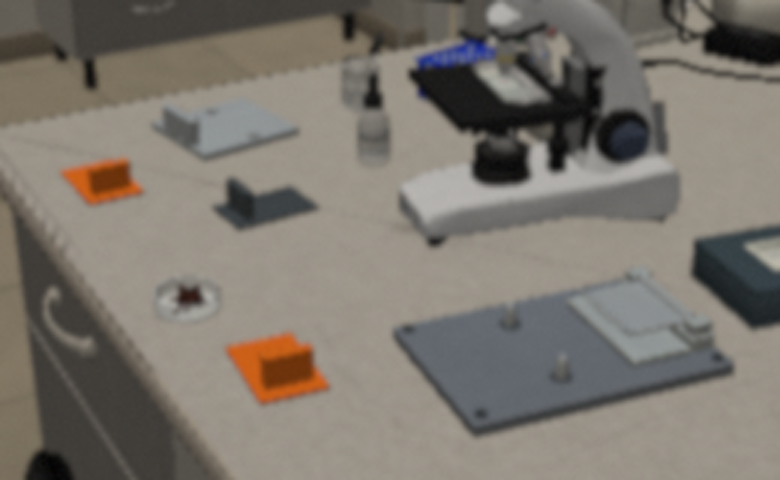

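```bash
python3 - <<'E'
from h import *
c=img("top"); f=c[0]; print("cam",-c[2].T@c[3])
lab=cv2.cvtColor(f,cv2.COLOR_RGB2LAB).astype(int)
for n,p in dict(table=(250,180),plate=(220,195),strip=(280,210),jig=(390,195),deck=(395,158)).items(): print(n,f[p[1],p[0]],lab[p[1],p[0]])
S=4
def rect(box,fn,name,z):
    x0,y0,x1,y1=box; g=cv2.resize(f[y0:y1,x0:x1],None,fx=S,fy=S,interpolation=cv2.INTER_CUBIC)
    L=cv2.cvtColor(g,cv2.COLOR_RGB2LAB).astype(int)
    m=(fn(L)*255).astype(np.uint8); m=cv2.morphologyEx(m,cv2.MORPH_OPEN,np.ones((9,9))); m=cv2.morphologyEx(m,cv2.MORPH_CLOSE,np.ones((25,25)))
    cs=max(cv2.findContours(m,0,1)[0],key=cv2.contourArea)
    # ground-plane points of contour
    px=(cs[:,0,:]+.5)/S-.5+[x0,y0]
    P=ray(c,px,z)[:,:2].astype(np.float32)*1000
    r=cv2.minAreaRect(P); b=cv2.boxPoints(r)
    print(name,"z",z,"c",np.round(r[0],1),"size",np.round(r[1],1),"ang",round(r[2],2)); cv2.imwrite(f"pics/m_{name}.png",m)
tb=lambda L:L[...,2]<129
rect((190,165,250,230),tb,"plate",.008)
rect((262,185,300,235),lambda L:L[...,0]<100,"strip",.004)
rect((355,135,430,225),tb,"jig",.012)
E
```

```text
cam [ 0.41360333 -0.03850228  1.32800733]
table [162 159 151] [167 128 133]
plate [153 161 165] [168 126 125]
strip [64 71 76] [ 76 126 124]
jig [103 111 120] [119 127 122]
deck [146 154 158] [161 126 125]
plate z 0.008 c [538.2 305.6] size [115.8 111.4] ang 8.34
strip z 0.004 c [496.  112.4] size [80.8 50.8] ang 3.11
jig z 0.012 c [ 585.4 -238.8] size [150.3 220. ] ang 83.8
```

```bash
python3 - <<'E'
from h import *
c=img("top"); crop(c,360,140,425,222,9,"pics/t2.png")
c=img("scene"); crop(c,335,215,460,275,6,"pics/s2.png")
E
```

```text
(no output)
```

View pics/t2.png

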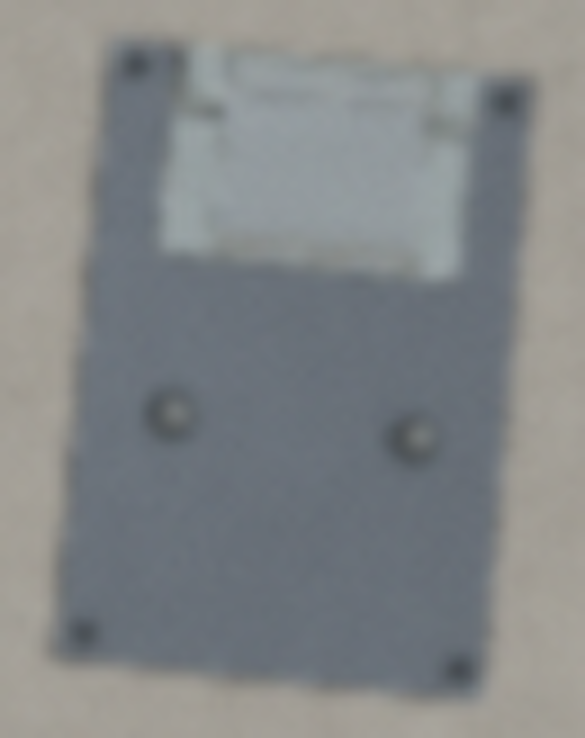

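View pics/s2.png

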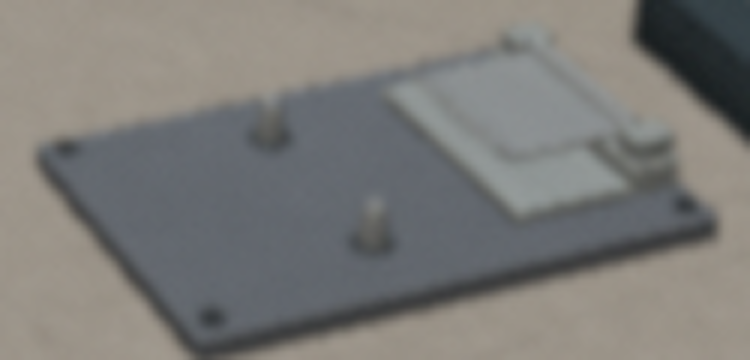

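```bash
cat > jig.py <<'E'
from h import *
from scipy.optimize import least_squares
T=img("top"); Sc=img("scene")
def up(pts,s,o): return (np.array(pts)+.5)/s-.5+np.array(o)
t=up([[113,40],[535,78],[478,698],[55,655],[174,412],[418,436]],9,(360,140))
tz=[.012]*4+[.03]*2
tl=np.array([[110,75],[110,-75],[-110,-75],[-110,75],[-22,42],[-22,-42]])/1000
s=up([[38,152],[195,350],[717,222],[270,98],[374,198]],6,(335,215))
sl=np.array([[-110,75],[-110,-75],[110,-75],[-22,42],[-22,-42]])/1000; sz=[.012]*3+[.03]*2
def W(c,px,zs): return np.array([ray(c,p,z)[0,:2] for p,z in zip(px,zs)])
def fit(w,l):
    def r(q):
        C,S=np.cos(q[2]),np.sin(q[2]); return ((l@np.array([[C,S],[-S,C]]))+q[:2]-w).ravel()
    o=least_squares(r,[.58,-.24,-.1]); print(np.round(o.x[:2]*1000,1),np.degrees(o.x[2]).round(2),"res mm\n",np.round(o.fun.reshape(-1,2)*1000,1))
wt,ws=W(T,t,tz),W(Sc,s,sz)
print("top");fit(wt,tl);print("scene");fit(ws,sl);print("both");fit(np.r_[wt,ws],np.r_[tl,sl])
E
python3 jig.py
```

```text
top
[ 585.7 -238.9] -6.3 res mm
 [[ 1.9  1.3]
 [ 0.2 -0.6]
 [-1.9 -1.8]
 [-1.2  1.9]
 [ 0.6 -0.2]
 [ 0.3 -0.5]]
scene
[ 587.2 -241.5] -6.09 res mm
 [[-0.1  4.7]
 [ 2.3  2. ]
 [ 3.3  1.3]
 [-2.1 -3.2]
 [-3.4 -4.8]]
both
[ 586.4 -240.1] -6.11 res mm
 [[ 2.4  0.5]
 [ 1.1 -1.5]
 [-1.  -3.4]
 [-0.8  0.3]
 [ 1.2 -1.4]
 [ 1.1 -1.8]
 [-0.9  6.2]
 [ 1.5  3.4]
 [ 2.4  2.7]
 [-2.9 -1.7]
 [-4.2 -3.3]]
```

```bash
cat > mv.py <<'E'
from h import *
from scipy.spatial.transform import Rotation as Ro
def row(x,y,z,yaw):  # target TCP m, world angle of tool y (deg), tool down; row relative to the present pose
    s=st(); q=np.array(s["ee_rot"]); R0=Ro.from_quat(q[[1,2,3,0]]); p=np.array(s["position"])
    best=None
    for a in (yaw,yaw+180):
        a=np.radians(a); Y=np.array([np.cos(a),np.sin(a),0]); Z=np.array([0,0,-1.]); X=np.cross(Y,Z)
        w=(R0.inv()*Ro.from_matrix(np.c_[X,Y,Z])).as_rotvec(degrees=True)
        if best is None or np.linalg.norm(w)<np.linalg.norm(best): best=w
    print("row",np.round((R0.inv().apply(np.array([x,y,z])-p))*1000,1),np.round(best,2))
import sys
if __name__=="__main__": row(*map(float,sys.argv[1:5]))
E
python3 mv.py .486 .298 .13 8.3
```

```text
0.45 [0.2443 0.5205 0.2502] [ 0.      0.2176  0.976  -0.    ] F [ 0.4  0.2 -0.3] q [ 1.01  0.28  1.5  -0.    1.36 -0.12] w 0.0854
row [-313.3  -98.7  120.3] [-0.    0.   56.56]
```

```bash
python3 -m jog '[-313,-99,80,0,0,56.5,-313,-99,80,0,0,56.5,-313,-99,80,0,0,56.5,-313,-99,80,0,0,56.5,-313,-99,120,0,0,56.5,-313,-99,120,0,0,56.5,-313,-99,120,0,0,56.5,-313,-99,120,0,0,56.5,-313,-99,120,0,0,56.5]' 0 60; python3 - <<'E'
from h import *
st(); c=img("scene"); crop(c,225,90,385,210,5,"pics/s3.png"); c=img("top"); crop(c,180,140,310,240,6,"pics/t3.png")
E
```

```text
clock: 1.58
position: [0.4853, 0.2991, 0.1314]
ee_rot: [0.0, 0.653, 0.757, 0.001]
contact_force: [-0.1, 0.9, 0.0]
width: 0.0856
1.575 [0.4853 0.2991 0.1314] [2.000e-04 6.531e-01 7.573e-01 9.000e-04] F [-0.1  0.9  0. ] q [0.43 0.36 1.7  0.   1.08 0.28] w 0.0856
```

View pics/s3.png

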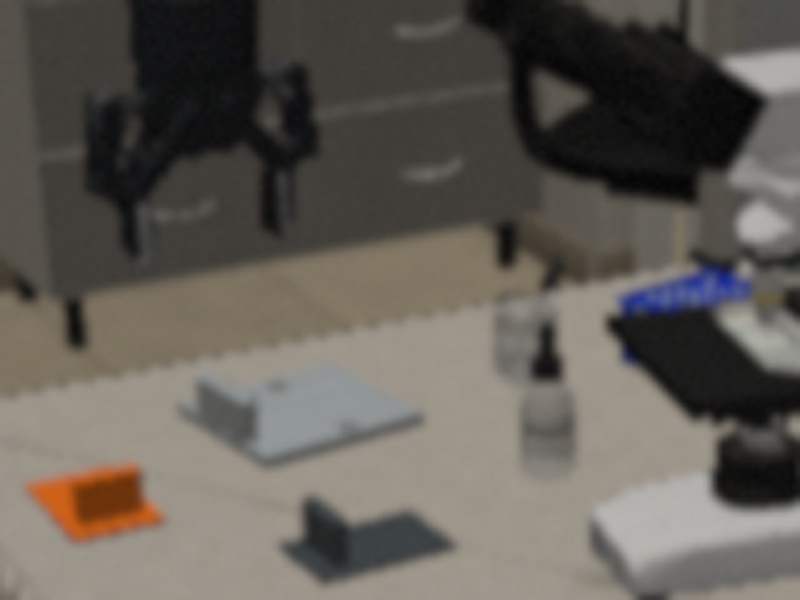

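View pics/t3.png

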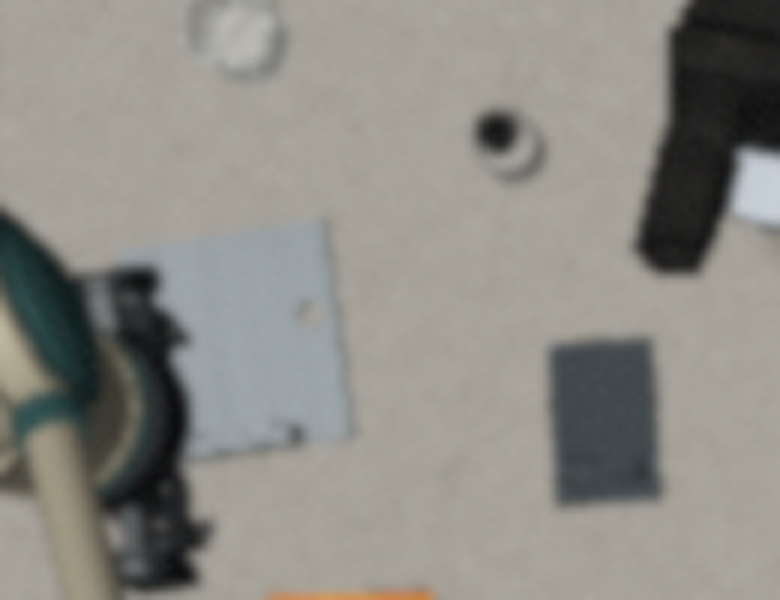

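```bash
python3 - <<'E'
from h import *
c=img("scene"); print(ray(c,[[ (200+.5)/5-.5+225,(378+.5)/5-.5+90],[(256+.5)/5-.5+225,(404+.5)/5-.5+90]],.036))
from mv import row
row(.486,.298,.03,8.3)
E
```

```text
[[0.48047964 0.31939074 0.036     ]
 [0.49485373 0.26261891 0.036     ]]
1.725 [0.4853 0.2989 0.1312] [3.000e-04 6.531e-01 7.573e-01 7.000e-04] F [-0.1 -0.   0.1] q [0.43 0.36 1.7  0.   1.08 0.28] w 0.085
row [ -1.    0.4 101.2] [ 0.08 -0.03  0.15]
```

```bash
python3 -m jog '[-3,0.5,50,0,0,0,-3,0.5,85,0,0,0,-3,0.5,97,0,0,0,-3,0.5,101,0,0,0,-3,0.5,101,0,0,0]' 0 60;  python3 -m jog '[0,0,0,0,0,0,0,0,0,0,0,0,0,0,0,0,0,0,0,0,0,0,0,0,0,0,0,0,0,0,0,0,0,0,0,0,0,0,0,0,0,0]' 1 60; python3 - <<'E'
from h import *
st(); c=img("scene"); crop(c,225,90,385,210,5,"pics/s4.png")
E
```

```text
clock: 2.35
position: [0.4873, 0.2956, 0.0303]
ee_rot: [0.0, 0.654, 0.757, 0.001]
contact_force: [0.3, -0.3, -0.7]
width: 0.0856
clock: 3.22
position: [0.4869, 0.2952, 0.0297]
ee_rot: [0.0, 0.654, 0.757, 0.0]
contact_force: [0.1, -0.1, 4.9]
width: 0.0085
3.225 [0.4869 0.2952 0.0297] [2.000e-04 6.537e-01 7.568e-01 5.000e-04] F [ 0.1 -0.1  4.9] q [0.42 0.47 1.81 0.   0.85 0.28] w 0.0085
```

View pics/s4.png

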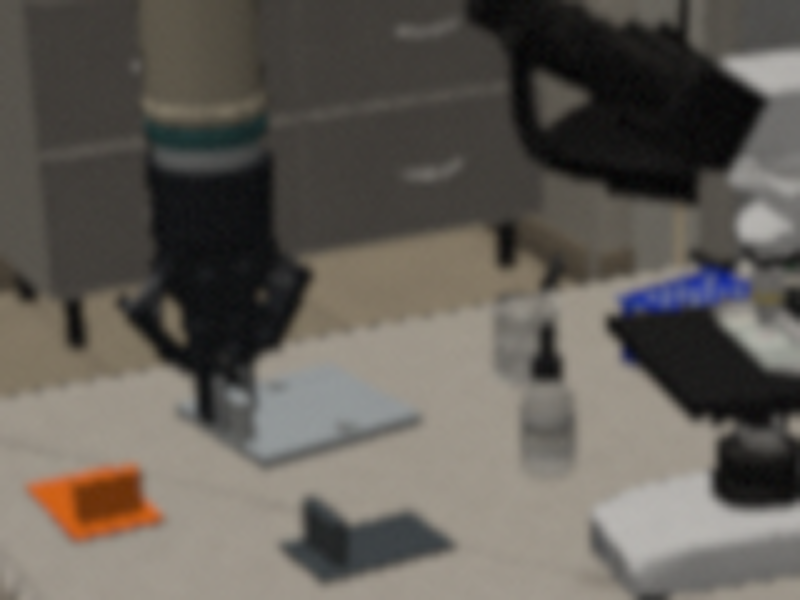

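```bash
python3 -m jog '[0,0,-40,0,0,0,0,0,-80,0,0,0,0,0,-80,0,0,0]' 1 110; python3 - <<'E'
from h import *
c=img("scene"); print(ray(c,[355,210],0.0)); c=img("top"); print(ray(c,[[292,184],[318,188]],.27))
crop(c,180,140,310,240,6,"pics/t5.png")
from mv import row
row(.36,.16,.11,0); row(.33,-.06,.11,-6.3);row(.5012,-.2296,.11,-6.3)
E
```

```text
clock: 3.65
position: [0.4881, 0.2959, 0.1117]
ee_rot: [0.001, 0.654, 0.757, 0.003]
contact_force: [-0.9, 0.5, -2.4]
width: 0.0077
[[ 0.60684074 -0.02207504  0.        ]]
[[ 0.54429161  0.05276204  0.27      ]
 [ 0.53368645 -0.01266209  0.27      ]]
3.75 [0.4856 0.2947 0.1085] [-4.000e-04  6.537e-01  7.568e-01 -8.000e-04] F [-0.7  0.1 -1.9] q [0.42 0.38 1.73 0.   1.03 0.28] w 0.0084
row [-115.  -143.9   -1.2] [-0.1   0.03  8.36]
3.75 [0.4856 0.2947 0.1085] [-4.000e-04  6.537e-01  7.568e-01 -8.000e-04] F [-0.7  0.1 -1.9] q [0.42 0.38 1.73 0.   1.03 0.28] w 0.0084
row [-328.3 -205.6   -1. ] [-0.1   0.03 14.66]
3.75 [0.4856 0.2947 0.1085] [-4.000e-04  6.537e-01  7.568e-01 -8.000e-04] F [-0.7  0.1 -1.9] q [0.42 0.38 1.73 0.   1.03 0.28] w 0.0084
row [-521.   -60.8   -1.2] [-0.1   0.03 14.66]
```

View pics/t5.png

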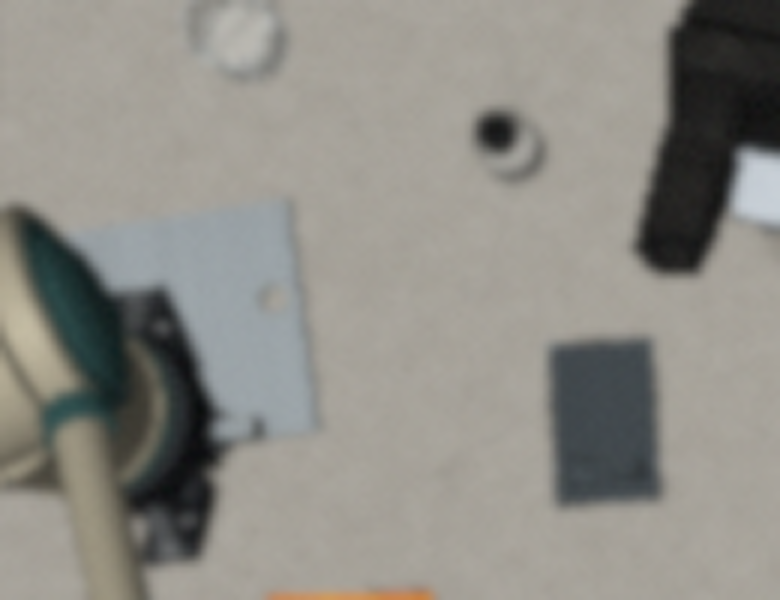

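```bash
python3 -m jog '[-55,-72,-2,0,0,4,-115,-144,-2,0,0,8,-170,-165,-2,0,0,10,-225,-190,-2,0,0,12,-280,-206,-2,0,0,14.6,-328,-206,-2,0,0,14.6,-390,-160,-2,0,0,14.6,-440,-125,-2,0,0,14.6,-490,-85,-2,0,0,14.6,-521,-61,-2,0,0,14.6]' 1 110;python3 -m jog '[0,0,0,0,0,0,0,0,0,0,0,0]'; python3 - <<'E'
from h import *
st(); c=img("scene"); crop(c,320,180,470,280,5,"pics/s6.png"); c=img("top"); crop(c,340,130,440,230,6,"pics/t6.png")
from mv import row
row(.5012,-.2296,.11,-6.3)
E
```

```text
clock: 5.0
position: [0.4936, -0.2224, 0.109]
ee_rot: [-0.002, 0.745, 0.667, -0.001]
contact_force: [0.2, 1.1, -1.8]
width: 0.0079
clock: 5.25
position: [0.4919, -0.2202, 0.1089]
ee_rot: [-0.003, 0.745, 0.667, -0.001]
contact_force: [-0.1, 0.8, -0.8]
width: 0.008
5.25 [ 0.4919 -0.2202  0.1089] [-0.0031  0.7447  0.6674 -0.0008] F [-0.1  0.8 -0.8] q [-0.55  0.34  1.79  0.    1.02 -0.44] w 0.008
5.35 [ 0.4919 -0.2197  0.11  ] [-2.100e-03  7.444e-01  6.677e-01 -5.000e-04] F [-0.5 -0.6 -2. ] q [-0.55  0.34  1.79  0.    1.02 -0.44] w 0.0079
row [-8.8 10.3 -0.1] [-0.22 -0.12  0.08]
```

View pics/s6.png

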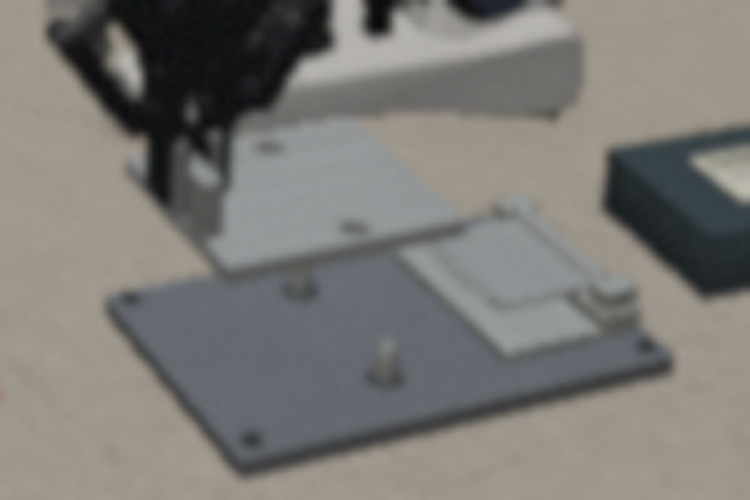

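View pics/t6.png

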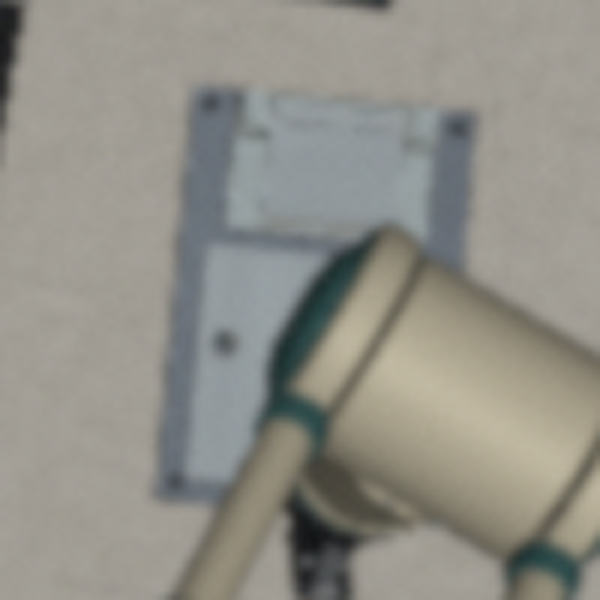

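```bash
cat > hole.py <<'E'
from h import *
s=st(); p=np.array(s["position"]); q=np.array(s["ee_rot"])
def rep(c,px,zt=-.022):
    w=ray(c,px,p[2]+zt)[:,:2]; a=np.radians(-6.3); d=(w-p[:2])
    print("world",np.round(w*1000,1),"rel tcp in jig axes",np.round(np.c_[d@[np.cos(a),np.sin(a)],d@[-np.sin(a),np.cos(a)]]*1000,1))
E
python3 - <<'E'
from hole import *
u=lambda P,s,o:(np.array(P)+.5)/s-.5+np.array(o)
rep(img("top"),u([[226,342]],6,(340,130))); rep(img("scene"),u([[268,148],[354,228]],5,(320,180)))
E
```

```text
5.35 [ 0.4919 -0.2197  0.11  ] [-2.100e-03  7.444e-01  6.677e-01 -5.000e-04] F [-0.5 -0.6 -2. ] q [-0.55  0.34  1.79  0.    1.02 -0.44] w 0.0079
world [[ 557.3 -182.7]] rel tcp in jig axes [[60.9 44. ]]
world [[ 557.1 -186.1]
 [ 548.3 -269. ]] rel tcp in jig axes [[ 61.1  40.6]
 [ 61.5 -42.9]]
```

```bash
python3 mv.py .5025 -.2315 .075 -6.3
```

```text
5.45 [ 0.4926 -0.22    0.1109] [-9.000e-04  7.443e-01  6.678e-01 -2.000e-04] F [ 0.  -0.3 -2.3] q [-0.55  0.34  1.79  0.    1.02 -0.44] w 0.0075
row [-10.4  11.1  35.9] [-0.1  -0.05  0.1 ]
```

```bash
python3 -m jog '[-10.4,11,20,0,0,0,-10.4,11,35,0,0,0,-10.4,11,35,0,0,0,-10.4,11,35,0,0,0]'; python3 - <<'E'
from h import *
st(); c=img("scene"); crop(c,340,190,450,270,7,"pics/s7.png"); c=img("top"); crop(c,360,150,410,220,8,"pics/t7.png")
E
```

```text
clock: 5.95
position: [0.5034, -0.2324, 0.0766]
ee_rot: [-0.0, 0.744, 0.668, 0.0]
contact_force: [-0.3, 0.8, -0.9]
width: 0.0078
5.95 [ 0.5034 -0.2324  0.0766] [-2.000e-04  7.445e-01  6.677e-01  0.000e+00] F [-0.3  0.8 -0.9] q [-0.56  0.4   1.8   0.    0.95 -0.45] w 0.0078
```

View pics/s7.png

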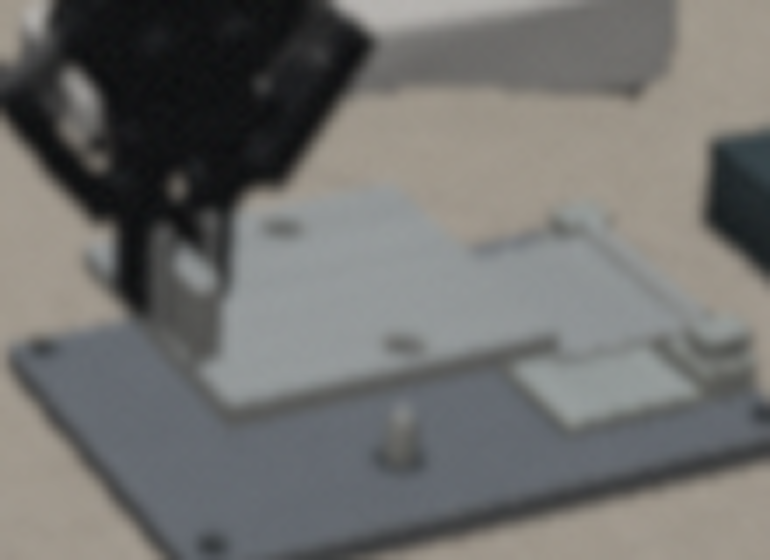

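View pics/t7.png

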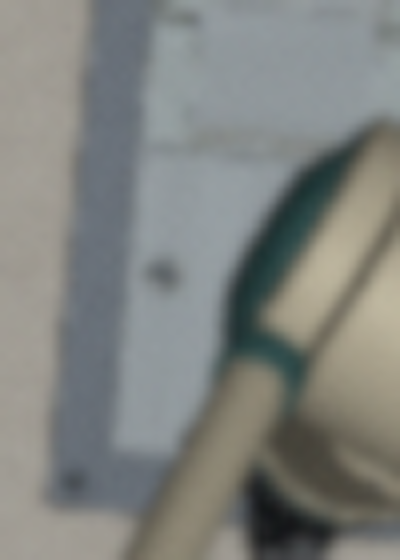

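```bash
python3 - <<'E'
from hole import *
u=lambda P,s,o:(np.array(P)+.5)/s-.5+np.array(o)
T=img("top");S=img("scene")
rep(T,u([[163,273]],8,(360,150)),-.024); rep(S,u([[282,228],[404,345]],7,(340,190)))
print("pinR scene",ray(S,u([[402,404]],7,(340,190)),.03)*1000)
print("pinL top",ray(T,u([[174,412]],9,(360,140)),.03)*1000)
crop(T,370,175,392,195,30,"pics/t8.png")
E
```

```text
6.05 [ 0.5039 -0.2328  0.0769] [5.000e-04 7.445e-01 6.676e-01 2.000e-04] F [ 0.4 -0.2 -1.6] q [-0.56  0.4   1.8   0.    0.95 -0.45] w 0.0078
world [[ 570.1 -195. ]] rel tcp in jig axes [[61.7 44.8]]
world [[ 570.4 -196. ]
 [ 561.5 -279.2]] rel tcp in jig axes [[ 62.1  43.9]
 [ 62.4 -39.8]]
pinR scene [[ 565.16703436 -275.21638014   30.        ]]
pinL top [[ 567.84265013 -194.5259693    30.        ]]
```

View pics/t8.png

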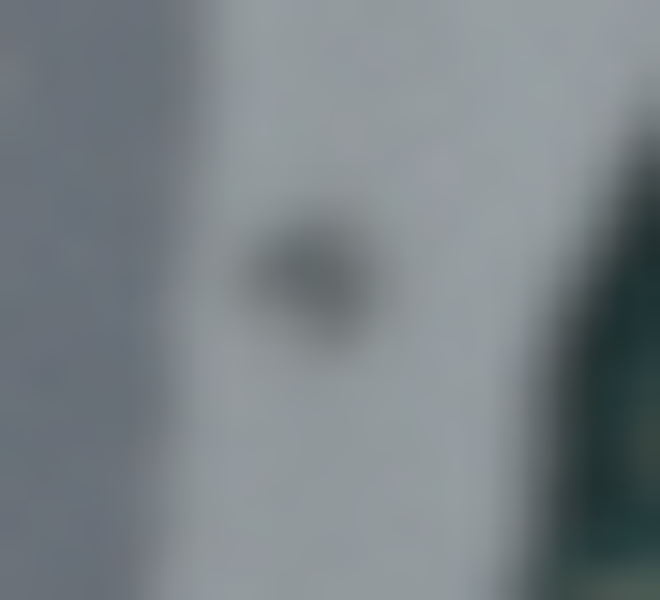

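```bash
python3 -m jog '[0,-1,10,0,0,0,0,-1,14,0,0,0,0,-1,17,0,0,0,0,-1,20,0,0,0,0,-1,20,0,0,0]'; python3 - <<'E'
from h import *
st(); c=img("scene"); crop(c,340,190,450,270,7,"pics/s9.png"); c=img("top"); crop(c,370,175,392,195,30,"pics/t9.png");st()
E
```

```text
clock: 6.78
position: [0.5026, -0.2328, 0.056]
ee_rot: [-0.0, 0.745, 0.668, -0.0]
contact_force: [0.5, -0.2, -1.8]
width: 0.008
6.775 [ 0.5026 -0.2328  0.056 ] [-2.000e-04  7.446e-01  6.675e-01 -0.000e+00] F [ 0.5 -0.2 -1.8] q [-0.56  0.42  1.82  0.    0.9  -0.45] w 0.008
6.875 [ 0.5029 -0.2329  0.0563] [1.000e-04 7.446e-01 6.676e-01 1.000e-04] F [ 0.2 -0.2 -1.2] q [-0.56  0.42  1.82  0.    0.9  -0.45] w 0.0079
```

View pics/s9.png

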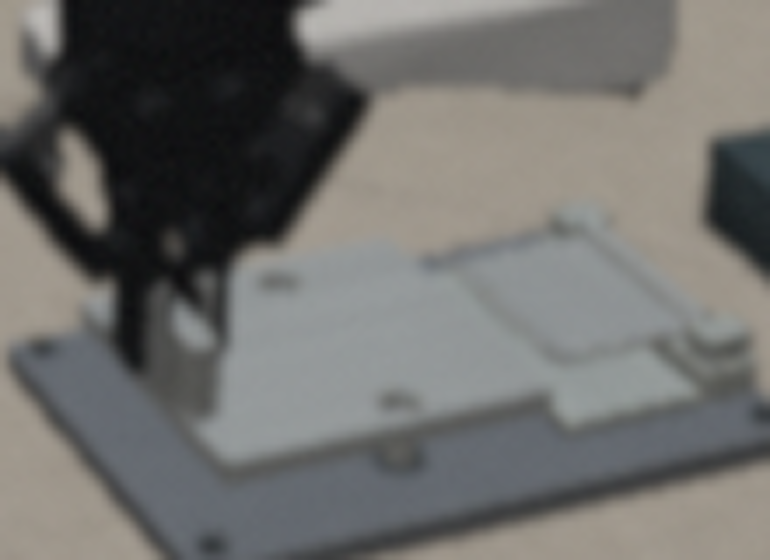

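View pics/t9.png

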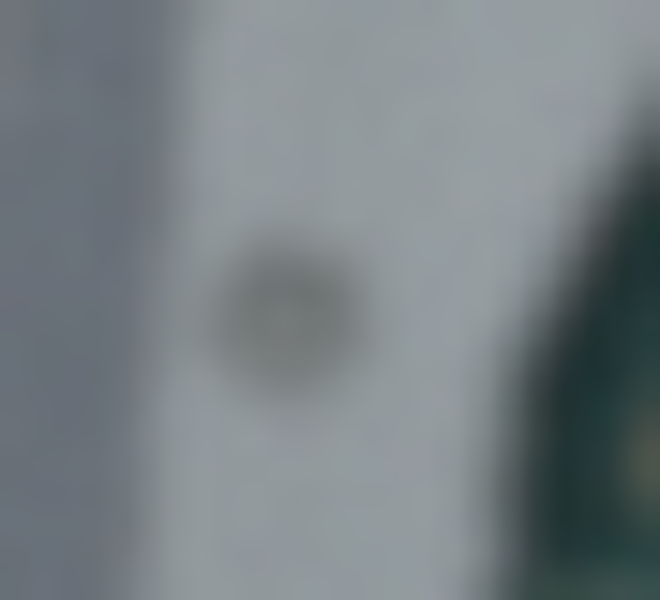

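```bash
python3 -m jog '[0,0,3,0,0,0,0,0,5,0,0,0,0,0,7,0,0,0,0,0,9,0,0,0,0,0,9,0,0,0]'; python3 - <<'E'
from h import *
st(); c=img("scene"); crop(c,340,190,450,270,7,"pics/s10.png"); st()
E
```

```text
clock: 7.5
position: [0.5026, -0.2327, 0.0471]
ee_rot: [-0.0, 0.745, 0.668, -0.0]
contact_force: [-0.5, 0.0, -2.0]
width: 0.008
7.5 [ 0.5026 -0.2327  0.0471] [-2.000e-04  7.445e-01  6.676e-01 -0.000e+00] F [-0.5  0.  -2. ] q [-0.56  0.43  1.83  0.    0.88 -0.45] w 0.008
7.55 [ 0.5027 -0.2328  0.0472] [-1.000e-04  7.446e-01  6.676e-01  0.000e+00] F [ 0.2 -0.8 -1.2] q [-0.56  0.43  1.83  0.    0.88 -0.45] w 0.008
```

View pics/s10.png

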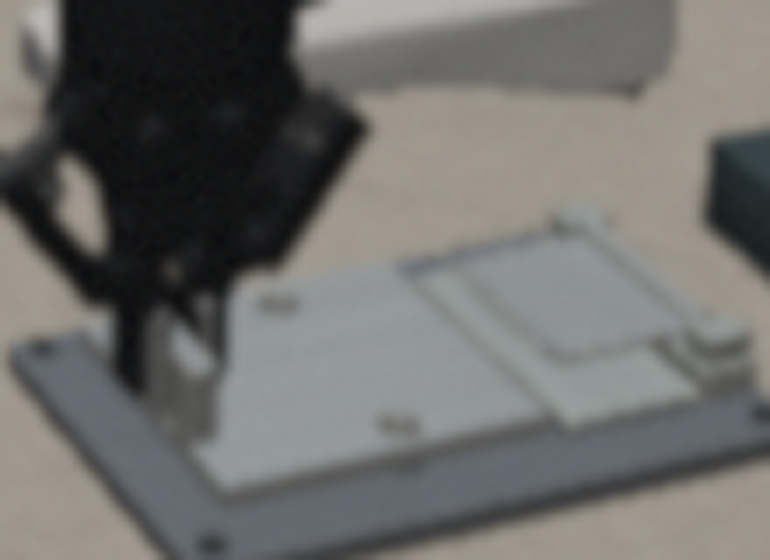

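```bash
python3 -m jog '[0,0,2,0,0,0,0,0,4,0,0,0,0,0,4,0,0,0]';python3 -m jog '[0,0,1,0,0,0,0,0,2,0,0,0,0,0,2,0,0,0]'
```

```text
clock: 7.92
position: [0.5026, -0.2327, 0.0431]
ee_rot: [-0.0, 0.745, 0.668, -0.0]
contact_force: [0.7, -0.0, -1.1]
width: 0.008
clock: 8.3
position: [0.5028, -0.2328, 0.0418]
ee_rot: [0.0, 0.745, 0.668, 0.0]
contact_force: [-2.3, 1.0, 3.0]
width: 0.0084
```

```bash
python3 -m jog '[0,0,0.5,0,0,0,0,0,0.5,0,0,0]';python3 -m jog '[0,0,0,0,0,0,0,0,0,0,0,0,0,0,0,0,0,0,0,0,0,0,0,0,0,0,0,0,0,0,0,0,-40,0,0,0,0,0,-80,0,0,0,0,0,-80,0,0,0]' 0; python3 - <<'E'
from h import *
st(); c=img("scene"); crop(c,340,190,450,270,7,"pics/s11.png");c=img("top"); crop(c,355,135,430,225,7,"pics/t11.png")
E
```

```text
clock: 8.55
position: [0.5028, -0.2328, 0.0418]
ee_rot: [0.0, 0.745, 0.668, 0.0]
contact_force: [-2.0, 1.7, 7.9]
width: 0.0078
clock: 9.55
position: [0.5049, -0.2341, 0.124]
ee_rot: [0.004, 0.745, 0.668, 0.001]
contact_force: [0.2, -0.0, -0.1]
width: 0.0856
9.55 [ 0.5049 -0.2341  0.124 ] [0.0036 0.7445 0.6676 0.0011] F [ 0.2 -0.  -0.1] q [-0.56  0.34  1.74  0.    1.05 -0.45] w 0.0856
```

View pics/s11.png

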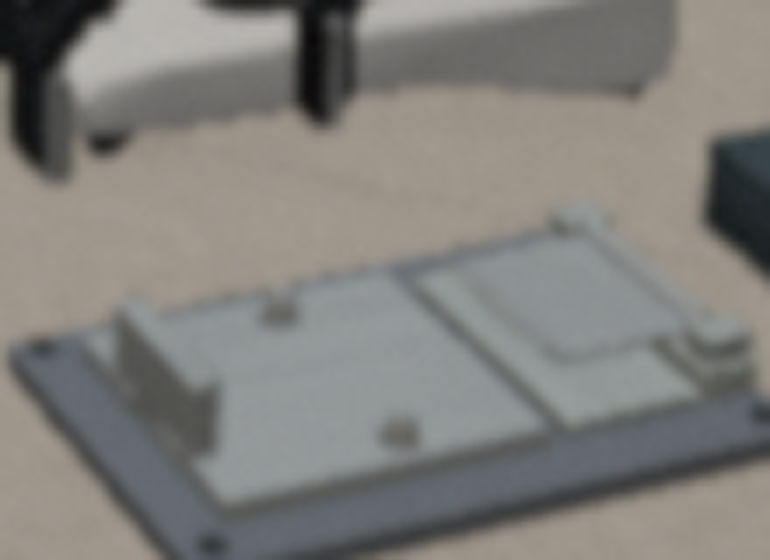

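View pics/t11.png

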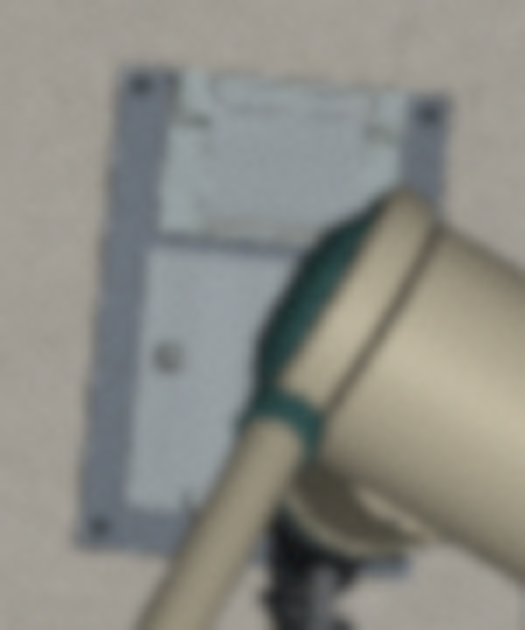

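```bash
python3 - <<'E'
from mv import row
row(.36,-.1,.13,-2);row(.36,.111,.13,3.2); row(.445,.111,.13,3.2)
E
```

```text
9.65 [ 0.5026 -0.2327  0.1208] [1.000e-04 7.445e-01 6.676e-01 1.000e-04] F [-0.3  0.4 -0.5] q [-0.56  0.35  1.75  0.    1.05 -0.45] w 0.0854
row [ 116.4 -156.1   -9.2] [ 0.01  0.   -4.24]
9.65 [ 0.5026 -0.2327  0.1208] [1.000e-04 7.445e-01 6.676e-01 1.000e-04] F [-0.3  0.4 -0.5] q [-0.56  0.35  1.75  0.    1.05 -0.45] w 0.0854
row [ 326.2 -179.1   -9.2] [ 0.01  0.01 -9.44]
9.65 [ 0.5026 -0.2327  0.1208] [1.000e-04 7.445e-01 6.676e-01 1.000e-04] F [-0.3  0.4 -0.5] q [-0.56  0.35  1.75  0.    1.05 -0.45] w 0.0854
row [335.4 -94.6  -9.2] [ 0.01  0.01 -9.44]
```

```bash
python3 -m jog '[40,-52,-9,0,0,-2,78,-104,-9,0,0,-4,116,-156,-9,0,0,-5,170,-162,-9,0,0,-6,225,-168,-9,0,0,-7,280,-174,-9,0,0,-9.4,326,-179,-9,0,0,-9.4,335,-125,-9,0,0,-9.4,335,-95,-9,0,0,-9.4,335,-95,-9,0,0,-9.4]'; python3 - <<'E'
from h import *
st(); c=img("scene"); crop(c,260,130,360,205,8,"pics/s12.png");c=img("top"); crop(c,240,150,340,230,7,"pics/t12.png")
E
```

```text
clock: 10.9
position: [0.446, 0.1106, 0.1284]
ee_rot: [-0.0, 0.687, 0.726, -0.001]
contact_force: [0.3, -0.2, 0.3]
width: 0.0854
10.9 [0.446  0.1106 0.1284] [-4.000e-04  6.873e-01  7.264e-01 -6.000e-04] F [ 0.3 -0.2  0.3] q [ 0.09  0.21  1.93 -0.    1.    0.04] w 0.0854
```

View pics/s12.png

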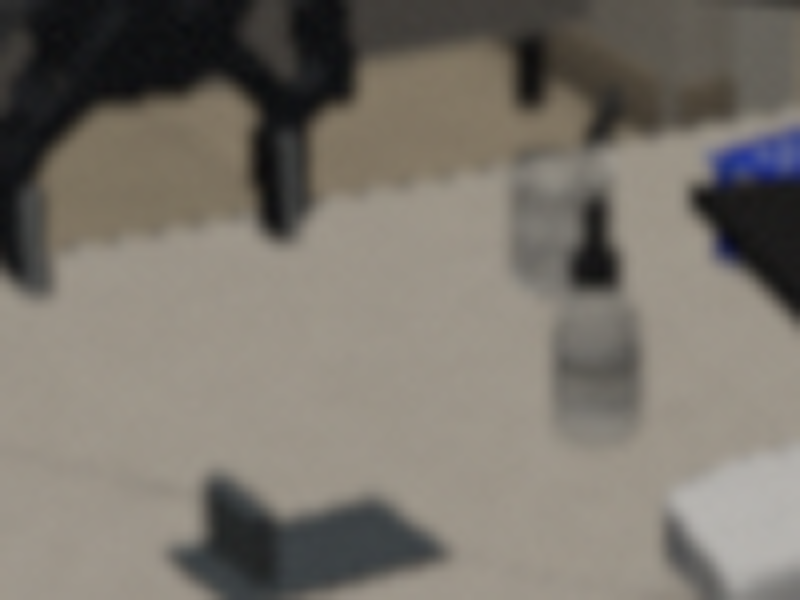

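View pics/t12.png

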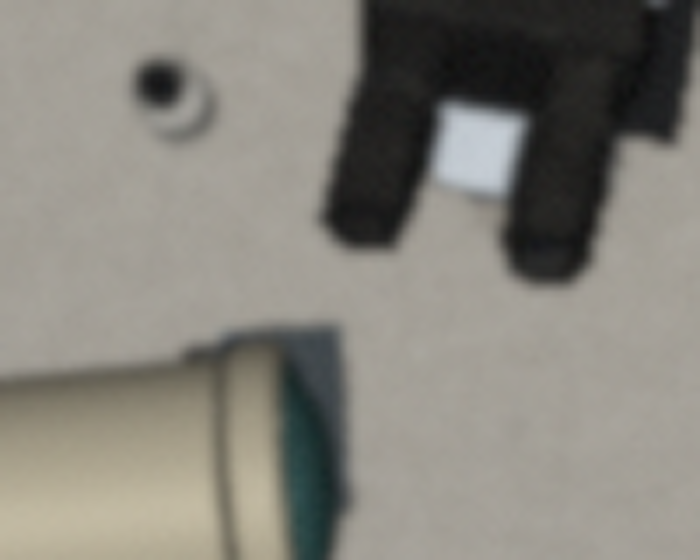

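```bash
python3 - <<'E'
from h import *
u=lambda P,s,o:(np.array(P)+.5)/s-.5+np.array(o)
S=img("scene");print(ray(S,u([[212,482],[276,522]],8,(260,130)),.032)*1000)
print(ray(S,u([[372,497],[447,552],[168,555]],8,(260,130)),.004)*1000)
from mv import row
row(.4735,.111,.026,3.2)
E
```

```text
[[468.99693275 125.20101404  32.        ]
 [475.11368735  84.25599931  32.        ]]
[[537.95899632 141.24094738   4.        ]
 [541.24880481  86.6391846    4.        ]
 [453.76010133 132.58610667   4.        ]]
11.05 [0.4426 0.1103 0.1286] [-0.0014  0.6874  0.7262 -0.0015] F [ 0.2  0.9 -0.5] q [0.09 0.21 1.93 0.   1.   0.04] w 0.0852
row [ -1.   31.4 102.5] [-0.24 -0.   -0.06]
```

```bash
python3 -m jog '[-2,28,40,0,0,0,-2,28,80,0,0,0,-2,28,95,0,0,0,-2,28,103,0,0,0,-2,28,103,0,0,0]' 0 60;  python3 -m jog '[0,0,0,0,0,0,0,0,0,0,0,0,0,0,0,0,0,0,0,0,0,0,0,0,0,0,0,0,0,0,0,0,0,0,0,0,0,0,0,0,0,0]' 1 60; python3 - <<'E'
from h import *
st(); c=img("scene"); crop(c,260,130,360,205,8,"pics/s13.png")
E
```

```text
clock: 11.68
position: [0.4719, 0.11, 0.0268]
ee_rot: [-0.0, 0.687, 0.726, -0.0]
contact_force: [-0.7, -0.4, 0.5]
width: 0.0855
clock: 12.55
position: [0.4731, 0.1101, 0.0272]
ee_rot: [0.0, 0.687, 0.726, 0.0]
contact_force: [-0.9, -0.2, 5.6]
width: 0.009
12.55 [0.4731 0.1101 0.0272] [2.000e-04 6.873e-01 7.263e-01 3.000e-04] F [-0.9 -0.2  5.6] q [0.09 0.38 2.   0.   0.75 0.03] w 0.009
```

View pics/s13.png

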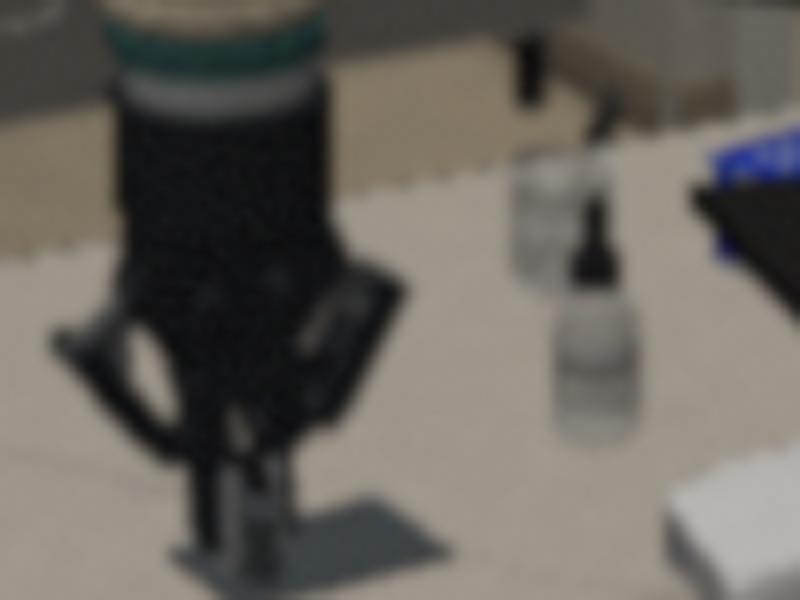

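```bash
python3 -m jog '[0,0,-50,0,0,0,0,0,-90,0,0,0]' 1 110; python3 - <<'E'
from mv import row
row(.36,.111,.115,3.2);row(.36,-.12,.115,-2);row(.541,-.2348,.115,-6.3)
E
```

```text
clock: 12.85
position: [0.4724, 0.11, 0.1174]
ee_rot: [-0.0, 0.687, 0.726, -0.0]
contact_force: [0.9, 0.4, -0.9]
width: 0.008
12.85 [0.4724 0.11   0.1174] [-4.000e-04  6.874e-01  7.263e-01 -4.000e-04] F [ 0.9  0.4 -0.9] q [0.09 0.26 1.89 0.   0.99 0.03] w 0.008
row [   7.2 -112.2    2.6] [-0.07 -0.   -0.04]
12.85 [0.4724 0.11   0.1174] [-4.000e-04  6.874e-01  7.263e-01 -4.000e-04] F [ 0.9  0.4 -0.9] q [0.09 0.26 1.89 0.   0.99 0.03] w 0.008
row [-223.5 -124.9    2.6] [-0.07  0.    5.16]
12.85 [0.4724 0.11   0.1174] [-4.000e-04  6.874e-01  7.263e-01 -4.000e-04] F [ 0.9  0.4 -0.9] q [0.09 0.26 1.89 0.   0.99 0.03] w 0.008
row [-348.1   49.5    2.4] [-0.07  0.    9.46]
```

```bash
python3 -m jog '[4,-60,0,0,0,0,-20,-112,0,0,0,1,-75,-118,0,0,0,2,-130,-120,0,0,0,3,-185,-123,0,0,0,4,-224,-110,0,0,0,5,-262,-65,0,0,0,7,-295,-20,0,0,0,8,-325,20,0,0,0,9.4,-348,49,0,0,0,9.4]'; python3 -m jog '[0,0,0,0,0,0,0,0,0,0,0,0,0,0,0,0,0,0]'; python3 - <<'E'
from h import *
st(); c=img("scene"); crop(c,340,170,460,270,6,"pics/s14.png");c=img("top"); crop(c,355,135,430,225,7,"pics/t14.png")
E
```

```text
clock: 14.1
position: [0.5423, -0.2359, 0.1158]
ee_rot: [-0.0, 0.745, 0.667, -0.0]
contact_force: [-0.3, -0.1, -1.7]
width: 0.008
clock: 14.48
position: [0.5396, -0.2337, 0.1164]
ee_rot: [-0.001, 0.744, 0.668, -0.0]
contact_force: [0.2, 0.1, -0.3]
width: 0.0078
14.475 [ 0.5396 -0.2337  0.1164] [-1.000e-03  7.445e-01  6.677e-01 -2.000e-04] F [ 0.2  0.1 -0.3] q [-0.53  0.4   1.67  0.    1.07 -0.42] w 0.0078
```

View pics/s14.png

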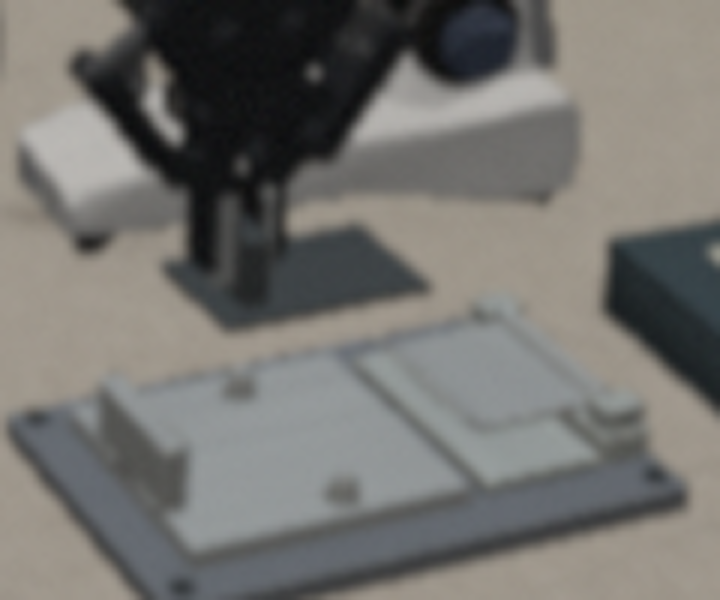

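View pics/t14.png

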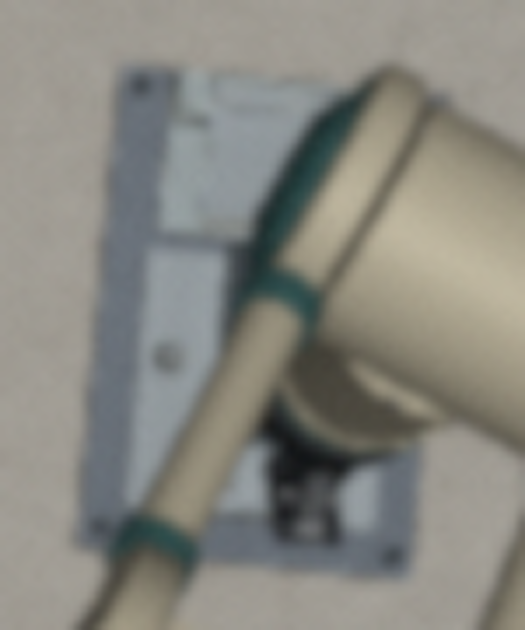

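```bash
python3 - <<'E'
from hole import *
u=lambda P,s,o:(np.array(P)+.5)/s-.5+np.array(o)
S=img("scene");T=img("top")
rep(S,u([[360,226],[431,288],[228,328],[163,264]],6,(340,170)),-.023)
rep(T,u([[232,250]],7,(355,135)),-.023)
E
```

```text
14.575 [ 0.54   -0.234   0.1169] [-3.000e-04  7.444e-01  6.677e-01 -1.000e-04] F [-0.5  0.2 -0.6] q [-0.53  0.4   1.67  0.    1.07 -0.42] w 0.0077
world [[ 609.2 -217. ]
 [ 602.5 -271.4]
 [ 520.2 -260.9]
 [ 526.2 -207.1]] rel tcp in jig axes [[ 66.9  24.5]
 [ 66.2 -30.3]
 [-16.8 -29. ]
 [-16.7  25.2]]
world [[ 604.6 -213.6]] rel tcp in jig axes [[61.9 27.4]]
```

```bash
python3 -m jog '[2,0,40,0,0,0,2,0,55,0,0,0,2,0,62,0,0,0,2,0,62,0,0,0,2,0,62,0,0,0]'; python3 - <<'E'
from h import *
st(); c=img("scene"); crop(c,350,200,460,270,7,"pics/s15.png");c=img("top"); crop(c,355,135,430,225,7,"pics/t15.png");st()
E
```

```text
clock: 15.3
position: [0.5419, -0.2332, 0.0557]
ee_rot: [0.001, 0.745, 0.668, 0.0]
contact_force: [0.3, -0.4, -1.2]
width: 0.0078
15.3 [ 0.5419 -0.2332  0.0557] [9.000e-04 7.446e-01 6.676e-01 3.000e-04] F [ 0.3 -0.4 -1.2] q [-0.52  0.46  1.74  0.    0.93 -0.42] w 0.0078
15.4 [ 0.5417 -0.2331  0.0557] [8.000e-04 7.446e-01 6.676e-01 3.000e-04] F [-0.5  0.2 -0.7] q [-0.52  0.46  1.74  0.    0.93 -0.42] w 0.008
```

View pics/s15.png

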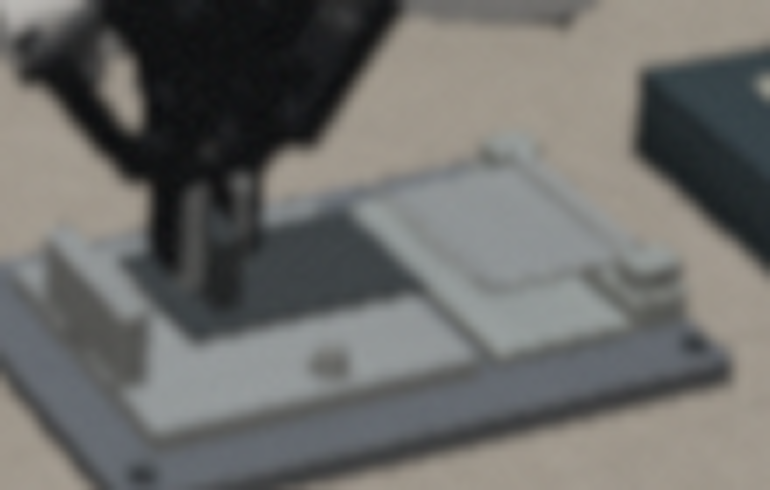

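View pics/t15.png

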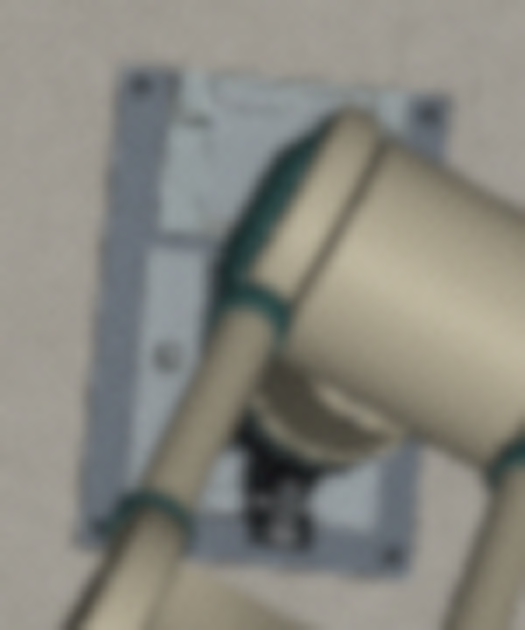

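```bash
python3 -m jog '[0,0,5,0,0,0,0,0,7,0,0,0,0,0,7,0,0,0]';  python3 -m jog '[0,0,1,0,0,0,0,0,2,0,0,0,0,0,2,0,0,0]'
```

```text
clock: 15.78
position: [0.541, -0.2326, 0.0476]
ee_rot: [-0.0, 0.745, 0.668, -0.0]
contact_force: [-0.4, -0.0, -0.6]
width: 0.0079
clock: 16.15
position: [0.5411, -0.2327, 0.0473]
ee_rot: [0.0, 0.745, 0.668, 0.0]
contact_force: [-2.7, 0.3, 9.0]
width: 0.0079
```

```bash
python3 -m jog '[0,0,-3,0,0,0,0,0,-3,0,0,0,0,8,-3,0,0,0,0,14,-3,0,0,0,0,20,-3,0,0,0,0,20,-3,0,0,0]'; python3 - <<'E'
from h import *
st(); c=img("scene"); crop(c,350,200,460,270,7,"pics/s16.png");st()
E
```

```text
clock: 16.9
position: [0.5617, -0.235, 0.0486]
ee_rot: [0.0, 0.744, 0.668, 0.0]
contact_force: [0.2, 0.5, -0.3]
width: 0.0075
16.9 [ 0.5617 -0.235   0.0486] [2.000e-04 7.445e-01 6.677e-01 1.000e-04] F [ 0.2  0.5 -0.3] q [-0.51  0.5   1.7   0.    0.94 -0.4 ] w 0.0075
16.95 [ 0.5612 -0.2348  0.0486] [-1.000e-04  7.445e-01  6.677e-01 -0.000e+00] F [-1.4  0.2 -1.9] q [-0.51  0.5   1.7   0.    0.94 -0.4 ] w 0.0079
```

View pics/s16.png

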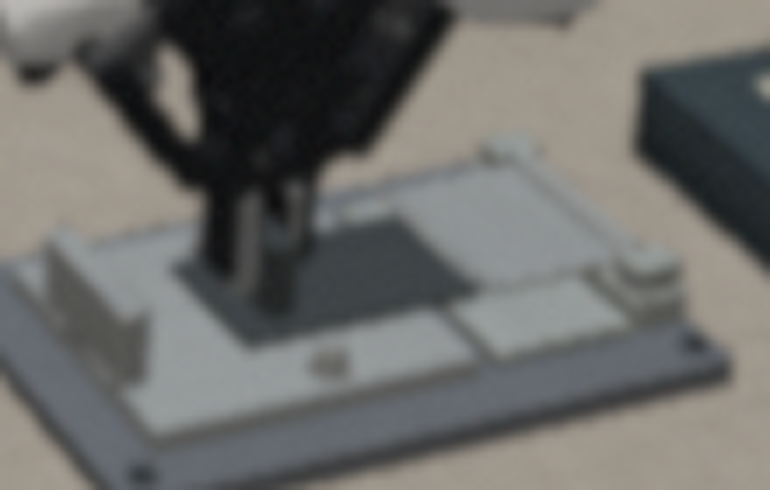

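```bash
python3 -m jog '[0,5,0,0,0,0,0,10,0,0,0,0,0,15,0,0,0,0,0,15,0,0,0,0]'; python3 - <<'E'
from h import *
st(); c=img("scene"); crop(c,350,200,460,270,7,"pics/s17.png");st()
E
```

```text
clock: 17.45
position: [0.5765, -0.2366, 0.0488]
ee_rot: [0.0, 0.744, 0.668, 0.0]
contact_force: [-0.8, -0.4, -0.8]
width: 0.0077
17.45 [ 0.5765 -0.2366  0.0488] [2.000e-04 7.445e-01 6.676e-01 1.000e-04] F [-0.8 -0.4 -0.8] q [-0.5   0.51  1.67  0.    0.96 -0.39] w 0.0077
17.5 [ 0.5761 -0.2365  0.0487] [-0.      0.7445  0.6676  0.    ] F [-0.  -0.9 -1. ] q [-0.5   0.51  1.67  0.    0.96 -0.39] w 0.0078
```

View pics/s17.png

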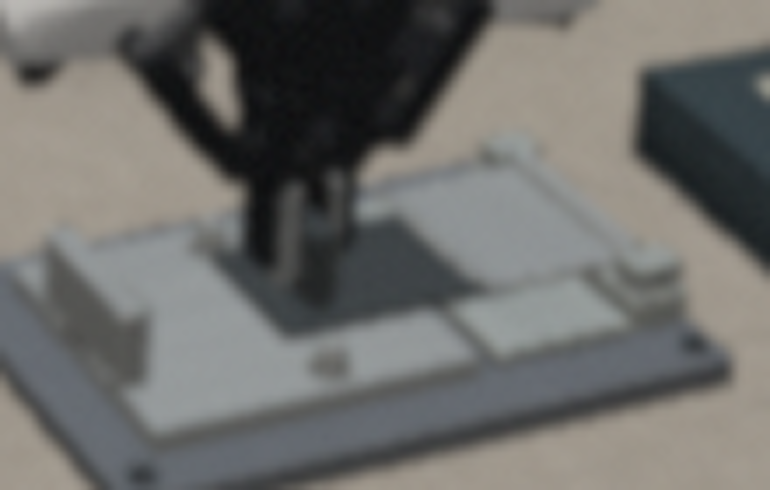

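```bash
python3 -m jog '[0,5,0,0,0,0,0,9,0,0,0,0,0,9,0,0,0,0,0,9,0,0,0,0]'; python3 -m jog '[0,0,1,0,0,0,0,0,2,0,0,0,0,0,3,0,0,0,0,0,3,0,0,0,0,0,3,0,0,0]'; python3 - <<'E'
from h import *
st(); c=img("scene"); crop(c,350,200,460,270,7,"pics/s18.png");st()
E
```

```text
clock: 18.0
position: [0.5847, -0.2374, 0.0487]
ee_rot: [-0.0, 0.745, 0.668, -0.0]
contact_force: [-0.1, -0.9, -1.6]
width: 0.0077
clock: 18.62
position: [0.5847, -0.2375, 0.0474]
ee_rot: [0.0, 0.745, 0.668, 0.0]
contact_force: [-2.5, 1.4, 7.9]
width: 0.0079
18.625 [ 0.5847 -0.2375  0.0474] [2.000e-04 7.445e-01 6.676e-01 1.000e-04] F [-2.5  1.4  7.9] q [-0.5   0.52  1.65 -0.    0.97 -0.39] w 0.0079
18.675 [ 0.5848 -0.2375  0.0474] [3.000e-04 7.446e-01 6.676e-01 1.000e-04] F [-1.   0.7  7.4] q [-0.5   0.52  1.65  0.    0.97 -0.39] w 0.0078
```

View pics/s18.png

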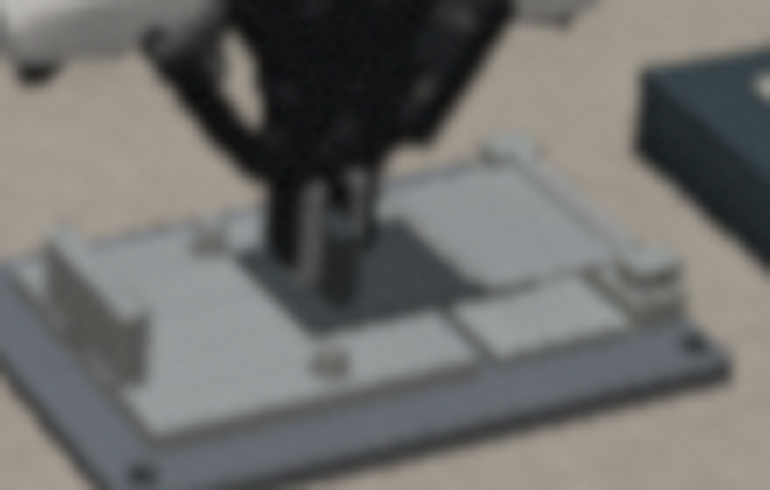

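```bash
python3 -m jog '[0,0,1,0,0,0,0,0,1,0,0,0,0,0,1,0,0,0,0,0,1,0,0,0]'; python3 - <<'E'
from h import *
st(); c=img("top"); crop(c,355,135,430,225,7,"pics/t19.png"); f=img("scene"); crop(f,200,100,480,320,2.8,"pics/s19.png"); st()
E
```

```text
clock: 19.18
position: [0.5847, -0.2374, 0.0473]
ee_rot: [0.0, 0.745, 0.668, 0.0]
contact_force: [-4.1, 1.9, 13.4]
width: 0.0079
19.175 [ 0.5847 -0.2374  0.0473] [4.000e-04 7.445e-01 6.676e-01 2.000e-04] F [-4.1  1.9 13.4] q [-0.5   0.52  1.65 -0.    0.96 -0.39] w 0.0079
19.275 [ 0.5847 -0.2375  0.0473] [4.000e-04 7.445e-01 6.676e-01 1.000e-04] F [-3.6  1.4 12.8] q [-0.5   0.52  1.65 -0.    0.96 -0.39] w 0.0077
```

View pics/s19.png

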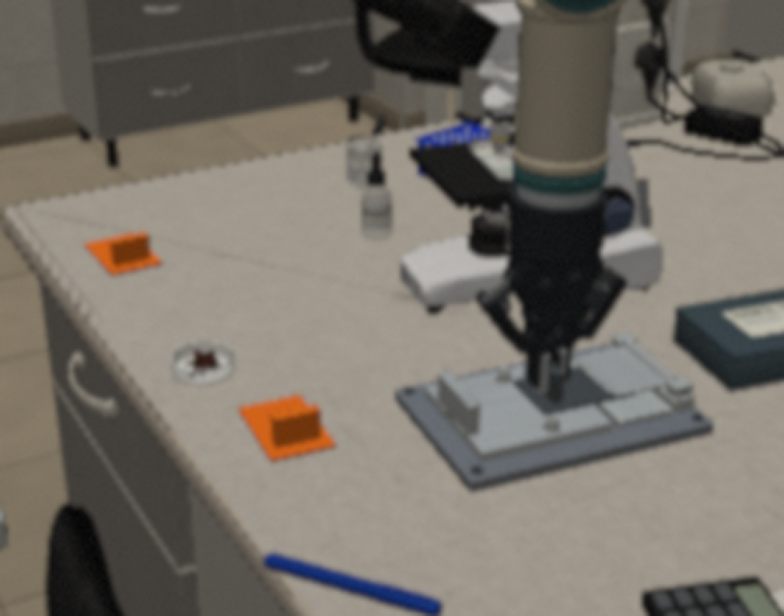

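Everything is in place: the strip is flat, the flap is level, the press force is about 13 N and the bystanders have not moved. Handing in.

```bash
python3 -c "
from rig import *
print(sign_off())"
```

```text
the job is handed in; nothing more can be done
None
```

I set the backing plate over both pins and let go of it. I then slid the dark strip between the pins and under the flap, and signed off at about 19.3 s while still gripping it by its rib and pressing it down. Sign-off gives no verdict.

**Last checks:**
- **Plate:** it lies flat with both pins showing through its holes and its rib at the end away from the flap.
- **Strip:** the arm position puts its front edge at jig x of about 64–66 mm, and its rear edge in the camera view fits that. The edge itself is hidden under the flap. It looks centred and in line.
- **Press:** the vertical force was about 13 N and steady, with the grip set to 110 N.
- **Flap and bystanders:** the flap looked level throughout. The dropper, petri dish and marker look where they were, and what shows of the beaker does too.

**What disagreed:** the two cameras differed by up to about 4–6 mm on the pin positions. I relied on the top view when lowering the plate, and it went over the pins without resistance. Placing the strip by the arm put its front edge about 1–2.5 mm farther forward than the camera did, still within tolerance.

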